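Third hand at the frame-joining jig

TASK

One side of a walnut picture frame is already clamped in the corner-joining jig. Find the loose rail that matches it, lay it flat on the jig's baseboard with its long outer edge along the free side fence, and slide it home until its mitre closes fully on the clamped rail's mitre; don't ram it, and leave the other rails, the glue bottle and the hammer where they are. Then keep pushing the joint closed with a steady force of about 12 N and finish like that, still holding the rail and pushing, so that I can pin the corner.

Things in the scene. Friction and masses are not known exactly. Their poses are not given: they have to be found in the camera images.
- rail_walnut: Loose walnut rail with brass inner edge, 0.11 kg: the one to use, face up on the mat. 28 mm wide, ends mitred 45 degrees: 200 mm long at the outer edge (y = -14 mm, 30 mm high), 144 mm at the inner (y = +14 mm, 26 mm high, undercut below 10 mm by a rebate: grip the inner face 10 to 26 mm up). Both ends alike. Origin: mid length, mid width, underside; x along the rail, z up.
- seat (a point): Where the walnut rail's origin comes, axis for axis, when home: on the baseboard, turning with the jig. +x runs along the side fence towards the clamped rail (the way to push), -y to the fence, z up. The fence's inner face is y = -14 mm here, x from -100 to +45 mm; it is 22 mm wide and only 8 mm above the baseboard, so fingers pass over it. The corner is open.
- rail_clamped: Walnut rail with brass inner edge clamped rigidly in the jig; same shape, origin and axes as the loose one, turned +90 degrees (counter-clockwise from above) from the jig. The mitre to close is its -x end, the one by the side fence: an upright, hard face at 45 degrees that does not give. A rail that bears heavily on the board or fence loses part of the push to friction.
- jig: Joining jig, fixed: plywood baseboard 310 x 250 x 18 mm (x, y, z) on the mat, two low aluminium fences, steel toggle clamp with red handle over and behind the clamped rail (x 60 to 235, y 20 to 70 mm; 60 mm above the board). Origin: centre of the underside, z up. Clamped rail along y at x = 71 mm, side fence face along x at y = -100 mm, seat at (-15, -86, 18) mm.
- rail_black: Loose black frame rail from another frame: same shape, size and axes; leave it. It lies on the green cutting mat, whose top is 3 mm above the bench.
- rail_white: Loose white frame rail from another frame: same shape, size and axes, on the mat; leave it.
- glue: Yellow wood-glue bottle with orange nozzle, 58 mm across, 165 mm tall, standing on the mat; origin: centre of its underside. Leave it.
- hammer: Hammer lying on the mat along its x, 260 mm long, handle to -x, head 90 mm across; origin: mid length, underside. Leave it.

How it is judged:
By the outcome, as a careful person would: the job done as asked, in the order asked, and still so for the second after the job is handed in, while the arm keeps its last pose, push and grip.
It also fails if it takes over 61 s, if anything falls off the work surface, if the arm or the gripper's body presses on something with over 40 N, if the wrist force passes 120 N, or if a joint passes its speed limit or range.

ROBOT

A 6-joint arm with a two-finger parallel gripper is mounted at the origin on the work surface. World frame = base frame: x ahead of the robot, y to its left, z up, the work surface at z = 0. Lengths are in m, angles in rad, forces in N, time in s.
With the tool pointing down it reaches from about 0.35 to 0.775 m from the base axis. Payload 7.3 kg.
Tool frame: the origin (TCP) lies at the very end of the fingers, on their centre line; the grasp point (between the pads) lies 19 mm behind it; z points along the fingers, y is the line along which they close (so a half turn about z gives the same grasp; the last joint's range is limited). The gripper opens to 92 mm and grips with 3 to 60 N. Pads are 19 mm wide; open, the fingers measure 130 mm over their backs; the gripper's body (75 mm by 190 mm) begins 47 mm behind the grasp point.
Start: joints at [-1.437, 0.342, 1.524, -0, 1.275, -0.146], TCP at [0.145, -0.505, 0.227] pointing down, gripper open.
Joint ranges: [-2.53, 2.53], [-0.77, 2.02], [0.04, 2.7], [-1, 4.14], [0.28, 2.66], [-3.11, 3.11]. Speed limits (rad/s): [2.57, 2.57, 3.14, 3.14, 3.14, 3.14].

INTERFACE

Orientations are given as a unit quaternion [x, y, z, w].
In Python, from rig import bot, get_image, calibration gives the robot as it stands. The module is installed in compiled form; this text tells all that it offers.
- The arm moves only by the tool move_arm, never from a script. Its argument "rows" is text: rows parted by semicolons, each of 7 numbers parted by spaces: the turn, a rotation vector about the tool's x, y, z in degrees, then the shift along the tool's x, y, z in cm, then the finger opening in cm, from 0 to 9.18. A call has exactly 10 rows; each row is the pose to reach, as a shift and turn from the pose commanded when the call began, along the tool's axes at that moment; what a row does not reach only later rows make up. A row lasts 1/10 s, in which the tool goes at most 50 mm and 8.59 degrees, less where a joint would pass 70% of its speed; a pose out of reach is approached as far as the arm can. A call with a gripper value outside its range is refused whole. The fingers move at their own pace and stop on an object; the grip force is fixed at half the most. Time passes only in rows, so rows that repeat a pose let the fingers close, or fill a call up. It gives the time, the measured TCP pose, the force, the opening and the grip force at its end, in the units of the state.
- bot.observe(): the state, without advancing time (a new reading comes with each control period).
- get_image(name): name is "scene" or "top" or "wrist"; returns the picture (420x560x3 uint8, blue, green, red); there is no depth.
- calibration(name): a dict with "fx", "fy", "cx", "cy" (pixels), "k1" (the pictures are not rectified: a ray, as slopes to the right and down, at radius r is drawn at 1 + k1 r^2 times it, then the intrinsics apply), "T" (4x4, takes a point from camera to world coordinates). Camera axes: x right, y up, looking along -z (the intrinsics and any distortion apply to the point x, -y, -z); pixel columns grow to the right and rows downward; lengths in m; the calibration is good to about 2 mm. A picture is of the moment at which its call begins: read the wrist's pose just before it. calibration takes no time and is no camera call; for the wrist camera it gives the pose at the moment of the call.
- bot.finish_job(): hands the job in; it is judged then, once.
The state is a dict: "clock": time; "joint_pos": joint angles; "joint_vel": joint speeds; "joint_torque": joint torques, N m; "position": TCP position; "ee_rot": TCP orientation; "wrist_force": force on the tool from outside, world axes, zero at the start; "ft_torque": the same for the moment, N m; "grip_width": finger opening in m; "finger_force": force on a finger pad.
Only numpy, scipy, OpenCV 4.12 (cv2) and the standard library are available. Lean on these libraries where they do the work, as an engineer would, in place of code of your own. Each camera call takes 0.05 s, during which the arm holds its last target. There are 200 camera calls.

## Working session

There is one attempt and no reset: what is moved stays moved. The work goes in short steps, Python scripts to look and compute and a tool call to move; the robot and the scene stay as the last step left them, time stands still between calls to the robot, and variables do not carry over. Pictures are saved under pics/ and viewed, at most 10 in all, crops included, and the job is handed in when it is done.

Besides the shell and the picture viewer there is one more tool, called after "Emit:" by a JSON object that holds its "api" and its "payload". move_arm: Moves the arm, as the interface text tells. Its arguments: {"type":"object","properties":{"rows":{"type":"string"}},"required":["rows"]}

```bash
mkdir -p pics; python3 - <<'E'
from rig import bot,get_image,calibration
import cv2
for n in("top","scene"):
    cv2.imwrite(f"pics/{n}0.png",get_image(n)); c=calibration(n); print(n,c)
s=bot.observe();print(s)
E
```

```text
top {'fx': 514.2975724464093, 'fy': 514.2975724464093, 'cx': 285.700518820985, 'cy': 206.5223392125396, 'k1': -0.09856752329723119, 'T': array([[ 0.02532481,  0.98295708, -0.18208248,  0.35642371],
       [-0.99963863,  0.02325763, -0.01347965, -0.12465018],
       [-0.00901511,  0.18235805,  0.98319086,  1.34512204],
       [ 0.        ,  0.        ,  0.        ,  1.        ]])}
scene {'fx': 465.86572458711896, 'fy': 465.86572458711896, 'cx': 280.40983123685737, 'cy': 206.26743836006847, 'k1': -0.03443153176600456, 'T': array([[ 0.60514865, -0.50265705,  0.61735808,  1.31902354],
       [ 0.79598559,  0.39586943, -0.45792394, -0.65325655],
       [-0.0142145 ,  0.76852019,  0.63966762,  0.78102343],
       [ 0.        ,  0.        ,  0.        ,  1.        ]])}
{'clock': 0.1, 'joint_pos': array([-1.43696997e+00,  3.42652340e-01,  1.52492280e+00, -3.85201326e-05,
        1.27540193e+00, -1.45970663e-01]), 'joint_vel': array([-0.000499  , -0.00389722, -0.0021593 ,  0.00040041, -0.00028579,
       -0.00131512]), 'joint_torque': array([ 1.74048026e-03, -4.32003164e+01, -2.44694585e+01,  7.19188456e-02,
        5.26377093e-02, -4.17495517e-05]), 'position': array([ 0.1449597 , -0.50420941,  0.22611437]), 'ee_rot': array([ 9.90229132e-01,  1.39448147e-01, -1.42184769e-05, -6.92305978e-04]), 'wrist_force': array([ 0.22229482, -0.18678033, -0.46819655]), 'ft_torque': array([-0.02738425,  0.00134117,  0.04228323]), 'finger_force': 0.0, 'grip_width': 0.0917441137810505}
```

View pics/top0.png

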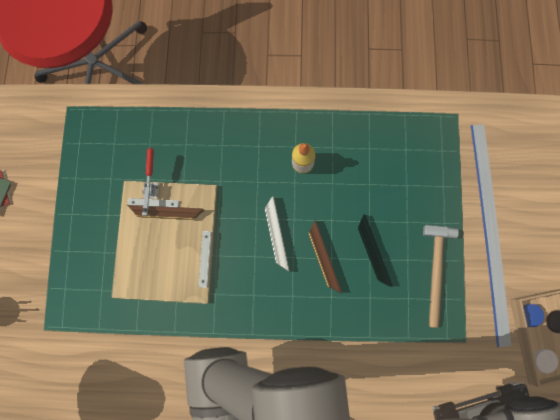

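View pics/scene0.png

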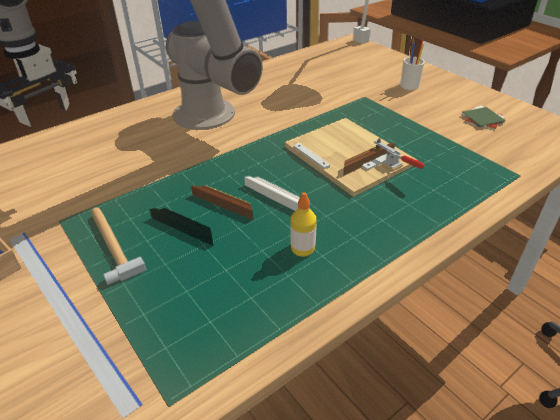

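The top view shows the jig board with corners at about (124,182), (217,186), (208,303) and (113,298). The clamped rail lies across the top of the board, and the side fence is at about (205,260). The loose walnut rail runs from (313,223) to (335,290) with its brass edge on the left; white is on its left and black on its right. I'll work out rough poses next.

```bash
cat > h.py <<'E'
import numpy as np,cv2
from rig import bot,get_image,calibration
from scipy.spatial.transform import Rotation as R
def ray(c,u,v):
    d=np.array([(u-c['cx'])/c['fx'],(v-c['cy'])/c['fy']]);p=d.copy()
    for _ in range(20): p=d/(1+c['k1']*(p@p))
    T=c['T'];return T[:3,3],T[:3,:3]@np.array([p[0],-p[1],-1])
def pt(c,u,v,z):
    o,d=ray(c,u,v);return o+d*(z-o[2])/d[2]
def proj(c,P):
    T=c['T'];q=(np.atleast_2d(P)-T[:3,3])@T[:3,:3];s=np.c_[q[:,0],-q[:,1]]/-q[:,2:]
    s=s*(1+c['k1']*(s**2).sum(1,keepdims=True));return s*[c['fx'],c['fy']]+[c['cx'],c['cy']]
def local(x,y,yaw,z,P):
    P=np.atleast_2d(P);return R.from_euler('z',yaw).apply(P)+[x,y,z]
def rel(goal,yaw_y):
    """tool-down goal TCP; yaw_y = world angle of tool y axis. Gives shift (tool axes, cm) and turn about tool z (deg)"""
    s=bot.observe();r=R.from_quat(s['ee_rot']);M=r.as_matrix()
    sh=M.T@(np.array(goal)-s['position'])*100
    a=np.arctan2(M[1,1],M[0,1]);d=-(yaw_y-a);d=(d+np.pi/2)%np.pi-np.pi/2
    return sh.round(2),np.degrees(d).round(2),s['position'].round(4),r.as_euler('xyz',True).round(2)
E
python3 - <<'E'
from h import *
c=calibration('top')
for u,v in((124,182),(217,186),(208,303),(113,298)):print('board',pt(c,u,v,.021).round(4))
for u,v in((313,223),(338,291)):print('rail',pt(c,u,v,.031).round(4))
cw=calibration('wrist');print(cw);print(R.from_quat(bot.observe()['ee_rot']).as_matrix().round(3))
im=get_image('top')
a=cv2.resize(im[140:310,100:230],None,fx=3.5,fy=3.5,interpolation=cv2.INTER_CUBIC)
b=cv2.resize(im[210:300,300:352],None,fx=6.6,fy=6.6,interpolation=cv2.INTER_CUBIC)
o=np.zeros((600,800,3),np.uint8);o[:a.shape[0],:a.shape[1]]=a;o[:b.shape[0],456:456+b.shape[1]]=b
cv2.imwrite('pics/crop1.png',o)
E
```

```text
board [0.6582 0.328  0.021 ]
board [0.6526 0.0767 0.021 ]
board [0.347  0.0851 0.021 ]
board [0.3512 0.3328 0.021 ]
rail [ 0.5582 -0.1782  0.031 ]
rail [ 0.3857 -0.2444  0.031 ]
{'fx': 331.3243248469901, 'fy': 331.3243248469901, 'cx': 282.96589224279086, 'cy': 211.44681862174366, 'k1': -0.04755142440288237, 'T': array([[ 0.2772845 ,  0.93180917,  0.23419004,  0.20918649],
       [-0.96078563,  0.26944512,  0.06550035, -0.48794198],
       [-0.00206754, -0.24316866,  0.96998182,  0.38367477],
       [ 0.        ,  0.        ,  0.        ,  1.        ]])}
[[ 0.961  0.276 -0.   ]
 [ 0.276 -0.961  0.001]
 [ 0.    -0.001 -1.   ]]
```

View pics/crop1.png

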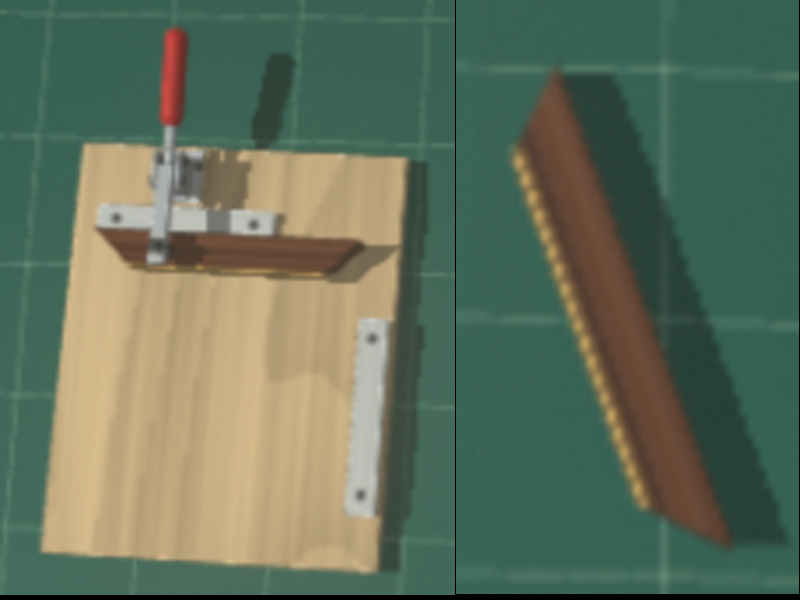

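The crop shows board corners at about (83,143), (407,157), (378,572) and (42,551). The clamped rail's mitre tips are at (362,242) and (325,273). The loose walnut rail's outer tips are at (557,68) and (730,547), and its inner ones at (515,148) and (643,508). Next I'll fit the poses.

```bash
cat >> h.py <<'E'
RAIL=np.array([[.1,-.014,.03],[-.1,-.014,.03],[.072,.014,.026],[-.072,.014,.026]])
from scipy.optimize import least_squares
def fit(c,L,px,z,x0):
    f=lambda q:(proj(c,local(q[0],q[1],q[2],z,L))-px).ravel()
    s=least_squares(f,x0);return s.x,s.fun.reshape(-1,2).round(1)
E
python3 - <<'E'
from h import *
c=calibration('top')
A=lambda l:np.array(l)/3.5+[100,140]
rp=(np.array([[557,68],[730,547],[515,148],[643,508]])-[456,0])/6.6+[300,210]
q,e=fit(c,RAIL,rp,.003,[.47,-.21,.35]);print('rail',q.round(4),np.degrees(q[2]),e.tolist())
B=np.array([[.155,.125,.018],[.155,-.125,.018],[-.155,-.125,.018],[-.155,.125,.018]])
bp=A([[83,143],[407,157],[378,572],[42,551]])
q1,e=fit(c,B,bp,.003,[.5,.2,0]);print('jig board',q1.round(4),np.degrees(q1[2]),e.tolist())
# clamped rail centre: outer edge length along y; mitre corner of outer edge at x=85, y=-100
o=np.array([71,0,18])/1e3; # y offset: -x outer tip at y=-100 => origin y=0
Rc=R.from_euler('z',90,degrees=True).apply(RAIL)+o
cp=A([[97,228],[362,242],[133,265],[325,273]])
q2,e=fit(c,Rc,cp,.003,q1);print('jig by clamped',q2.round(4),np.degrees(q2[2]),e.tolist())
q3,e=fit(c,np.r_[B,Rc],np.r_[bp,cp],.003,q1);print('jig both',q3.round(4),np.degrees(q3[2]),e.tolist())
x,y,w=q
g=local(x,y,w,0,[0,0,.1])[0];print(g)
for zz in(.227,):
  print(rel([x-.06,y,zz],w+np.pi/2))
print('seat',local(*q3,.003,[-.015,-.086,.018]))
E
```

```text
rail [ 0.4688 -0.2063  0.3584] 20.53236284587737 [[0.2, -0.9], [0.5, 0.4], [-0.1, 0.9], [-0.6, -0.5]]
jig board [ 0.5039  0.2071 -0.0222] -1.2724256474341726 [[0.2, -0.1], [0.0, -0.2], [-0.2, -0.1], [-0.0, 0.3]]
jig by clamped [ 0.5038  0.2047 -0.0238] -1.3648643410635464 [[0.0, -0.4], [0.6, -0.8], [-0.3, 0.4], [-0.3, 0.8]]
jig both [ 0.5038  0.2059 -0.0243] -1.3934374385376505 [[0.7, -0.2], [0.6, -0.0], [0.1, 0.0], [0.3, 0.3], [-0.4, -0.5], [0.1, -0.8], [-0.8, 0.4], [-0.7, 0.8]]
[ 0.46882145 -0.20631134  0.1       ]
(array([ 33.59, -21.35,  -0.05]), np.float64(-4.5), array([ 0.145 , -0.5043,  0.2262]), array([-1.7994e+02, -1.0000e-02,  1.6030e+01]))
seat [[0.48675409 0.12029933 0.021     ]]
```

The fits agree: the rail matches to under 1 px and the yaws are consistent. I'll hover above the walnut rail with the fingers at 6 cm.

Emit:
{"api": "move_arm", "payload": {"rows": "0 0 -4.5 4.4 -2.2 0.7 6.5; 0 0 -4.5 8.8 -4.4 1.4 6.5; 0 0 -4.5 13.2 -6.6 2.1 6.5; 0 0 -4.5 17.6 -8.8 2.8 6.5; 0 0 -4.5 22 -11 3.5 6.5; 0 0 -4.5 26.4 -13.2 4.2 6.5; 0 0 -4.5 30.8 -15.4 4.9 6.5; 0 0 -4.5 35.2 -17.6 5.6 6.5; 0 0 -4.5 39.4 -19.7 6.6 6.5; 0 0 -4.5 39.4 -19.7 6.6 6.5"}}

```text
clock: 1.15
position: [0.4718, -0.2021, 0.1592]
ee_rot: [0.983, 0.181, -0.0, -0.001]
wrist_force: [0.1, -0.8, -0.5]
grip_width: 0.0649
finger_force: 0.0
```

```bash
python3 - <<'E'
from h import *
print(bot.observe()['clock'],rel([.4688,-.2063,.014],.3584+np.pi/2))
c=calibration('wrist');im=get_image('wrist')
p=proj(c,local(.4688,-.2063,.3584,.003,RAIL));print(p.round(1))
cv2.imwrite('pics/w1.png',im)
E
```

```text
1.15 (array([-0.43,  0.32, 14.52]), np.float64(0.33), array([ 0.4718, -0.2021,  0.1592]), array([-179.87,    0.  ,   20.86]))
[[302.6  91.5]
 [298.2 311.8]
 [268.5 126.5]
 [269.1 283.1]]
```

View pics/w1.png

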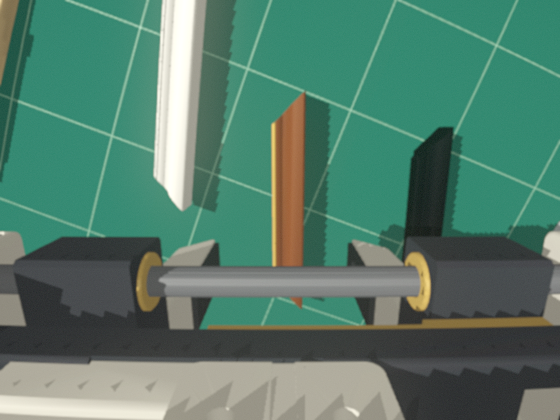

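The wrist view shows the walnut rail between the fingers. Its far outer tip is at (306,93), far inner tip at (272,123) and near outer tip at (301,307); predicted positions were within about 4 px. I'll refine with these.

```bash
python3 - <<'E'
from h import *
c=calibration('wrist')
q,e=fit(c,RAIL[:3],np.array([[306,93],[301,307],[272,123]]),.003,[.4688,-.2063,.3584]);print(q,e.tolist())
print(rel([*local(*q[:3],0,[0,0,0])[0][:2],.015],q[2]+np.pi/2))
E
```

```text
[ 0.46973691 -0.21032675  0.35489547] [[0.3, -3.5], [-0.3, 2.9], [-0.0, 1.5]]
(array([-0.26,  0.59, 14.47]), np.float64(0.48), array([ 0.4703, -0.204 ,  0.1597]), array([-1.7991e+02,  6.0000e-02,  2.0810e+01]))
```

Emit:
{"api": "move_arm", "payload": {"rows": "0 0 0.4 0 0.3 3 6.5; 0 0 0.4 0 0.3 6 6.5; 0 0 0.4 0 0.3 9 6.5; 0 0 0.4 0 0.3 11 6.5; 0 0 0.4 0 0.3 13 6.5; 0 0 0.4 0 0.3 14 6.5; 0 0 0.4 0 0.3 14.4 6.5; 0 0 0.4 0 0.3 14.4 6.5; 0 0 0.4 0 0.3 14.4 1; 0 0 0.4 0 0.3 14.4 1"}}

```text
clock: 2.2
position: [0.4708, -0.2097, 0.0176]
ee_rot: [0.985, 0.175, 0.001, 0.001]
wrist_force: [0.2, 0.5, 0.7]
grip_width: 0.0536
finger_force: 0.0
```

Emit:
{"api": "move_arm", "payload": {"rows": "0 0 0 0 0 0 1; 0 0 0 0 0 0 1; 0 0 0 0 0 0 1; 0 0 0 0 0 0 1; 0 0 0 0 0 0 1; 0 0 0 0 0 0 1; 0 0 0 0 0 0 1; 0 0 0 0 0 0 1; 0 0 0 0 0 0 1; 0 0 0 0 0 0 1"}}

```text
clock: 3.2
position: [0.4703, -0.2091, 0.0169]
ee_rot: [0.985, 0.175, 0.0, -0.0]
wrist_force: [-1.4, 2.3, 5.7]
grip_width: 0.0273
finger_force: 30.0
```

Emit:
{"api": "move_arm", "payload": {"rows": "0 0 0 0 0 -1 1; 0 0 0 0 0 -2 1; 0 0 0 0 0 -4 1; 0 0 0 0 0 -6 1; 0 0 0 0 0 -8 1; 0 0 0 0 0 -9 1; 0 0 0 0 0 -10 1; 0 0 0 0 0 -10 1; 0 0 0 0 0 -10 1; 0 0 0 0 0 -10 1"}}

```text
clock: 4.2
position: [0.4699, -0.209, 0.1159]
ee_rot: [0.985, 0.175, -0.001, -0.0]
wrist_force: [0.2, 0.7, -1.1]
grip_width: 0.0278
finger_force: 30.0
```

```bash
python3 - <<'E'
from h import *
s=bot.observe();print(s['position'],s['wrist_force'])
a=np.arctan2(*R.from_quat(s['ee_rot']).as_matrix()[1::-1,0]);print('tool x yaw',np.degrees(a))
c=calibration('wrist');im=get_image('wrist')
p=proj(c,local(*s['position'][:2],a,s['position'][2]-.0125,RAIL));print(p.round(1))
cv2.imwrite('pics/w2.png',im[60:420])
# goal: 50 mm short of home, 4 mm off fence, 50 mm above
J=(.5038,.2059,-.0235)
print(rel(local(*J,.003,[-.015-.05,-.086+.004,.018+.0125+.05])[0],J[2]+np.pi/2))
E
```

```text
[ 0.4698921  -0.20900069  0.11588582] [ 0.2256909   0.69780121 -1.1179737 ]
tool x yaw 20.13172502603504
[[314.2  39.9]
 [304.9 444.2]
 [245.2 114.2]
 [252.9 397.4]]
(array([  8.42, -32.54,   3.27]), np.float64(21.48), array([ 0.4699, -0.209 ,  0.1159]), array([-1.7993e+02,  6.0000e-02,  2.0130e+01]))
```

View pics/w2.png

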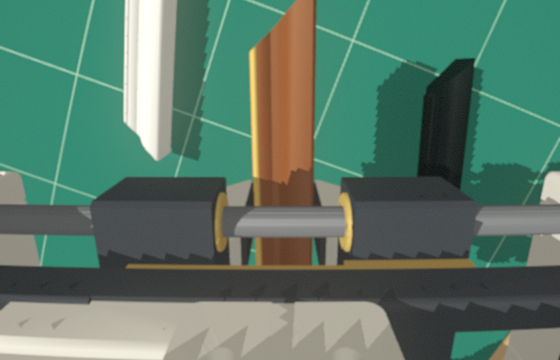

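The rail is held level and square between the fingers. Its far inner tip is at about (249,110) in full-frame pixels against the predicted (245,114), so it's within 2 mm. Now I'll carry it over to the jig at this height.

Emit:
{"api": "move_arm", "payload": {"rows": "0 0 3 1 -3.9 0 1; 0 0 6 2 -7.8 0 1; 0 0 9 3 -11.7 0 1; 0 0 12 4 -15.6 0 1; 0 0 15 5 -19.5 0 1; 0 0 18 6 -23.4 0 1; 0 0 20 7 -27.3 0 1; 0 0 21.5 7.8 -30.2 0 1; 0 0 21.5 8.4 -32.5 0 1; 0 0 21.5 8.4 -32.5 0 1"}}

```text
clock: 5.25
position: [0.4366, 0.1271, 0.1162]
ee_rot: [1.0, -0.01, -0.0, -0.0]
wrist_force: [1.1, -0.6, -0.8]
grip_width: 0.0274
finger_force: 30.0
```

```bash
python3 - <<'E'
from h import *
J=(.5038,.2059,-.0235)
print(rel(local(*J,.003,[-.015-.05,-.086+.004,.018+.0135+.006])[0],J[2]+np.pi/2),bot.observe()['wrist_force'])
c=calibration('wrist');im=get_image('wrist');cv2.imwrite('pics/w3.png',im)
o=np.array([71,0,18])/1e3
print(proj(c,local(*J,.003,R.from_euler('z',90,degrees=True).apply(RAIL)+o)).round(1))
print(proj(c,local(*J,.003,[[.03,-.1,.026],[-.115,-.1,.026],[.03,-.122,.026]])).round(1))
E
```

```text
(array([0.04, 0.16, 7.57]), np.float64(0.17), array([0.4366, 0.1271, 0.1162]), array([-1.7998e+02,  6.0000e-02, -1.1700e+00])) [ 1.14886199 -0.60567856 -0.81790122]
[[ -4.3  -4.5]
 [314.2 -12.5]
 [ 46.6  42. ]
 [268.3  38.4]]
[[309.6  86.7]
 [305.4 277.7]
 [341.   87. ]]
```

View pics/w3.png

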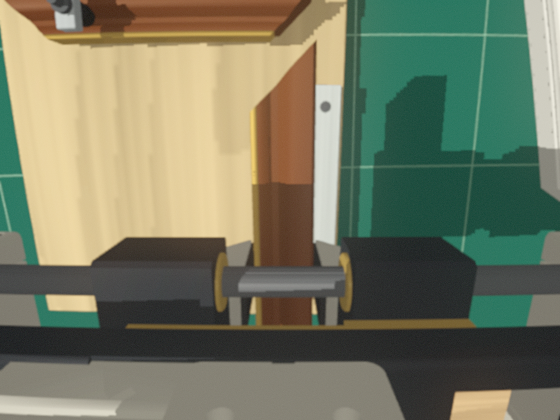

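The wrist view shows the clamped rail's inner mitre corner at (271,38), predicted (268,38). The fence outer corner is at (341,87), exactly as predicted. The held rail's outer edge is at column 316, beside the fence. Yaw needs a finer check with line fits.

```bash
python3 - <<'E'
from h import *
im=cv2.imread('pics/w3.png');c=calibration('wrist')
hsv=cv2.cvtColor(im,cv2.COLOR_BGR2HSV).astype(int)
# wood-side brass edge of clamped rail: darkest-to-board transition; saturation profile
P=[]
for u in range(100,262,6):
    col=im[28:60,u].astype(float); g=np.diff(col[:,0])  # blue: brass low, board high
    v=28+np.argmax(g)+.5;P.append((u,v))
P=np.array(P);print(P[::4].tolist())
W=np.array([pt(c,u,v,.047) for u,v in P]);k=np.polyfit(W[:,1],W[:,0],1);print('brass line: yaw',np.degrees(np.arctan(-k[0])),'x at y=.2',np.polyval(k,.2))
Q=[]
for v in range(100,230,8):
    row=im[v,325:352].astype(float).sum(1);Q.append((325+np.argmin(np.diff(row))+.5,v))
W=np.array([pt(c,u,v,.029) for u,v in Q]);k=np.polyfit(W[:,0],W[:,1],1);print('fence outer: yaw',np.degrees(np.arctan(k[0])),'y at x=.45',np.polyval(k,.45),np.array(Q)[::5].tolist())
S=[]
for v in range(110,176,6):   # held rail outer edge
    row=im[v,300:322].astype(float)[:,2];S.append((v,row.astype(int).tolist()))
print(S[::5])
J=(.5038,.2059,-.0235)
print('expect',local(*J,.003,[[.057,0,.044],[-.05,-.122,.026]]))
s=bot.observe();print(np.degrees(np.arctan2(*R.from_quat(s['ee_rot']).as_matrix()[1::-1,0])))
E
```

```text
[[100.0, 46.5], [124.0, 45.5], [148.0, 42.5], [172.0, 45.5], [196.0, 43.5], [220.0, 45.5], [244.0, 44.5]]
brass line: yaw -1.4330396994173384 x at y=.2 0.5576380730110676
fence outer: yaw -1.4673305384043855 y at x=.45 0.08385582601367715 [[340.5, 100.0], [338.5, 140.0], [337.5, 180.0], [335.5, 220.0]]
[(110, [154, 152, 152, 153, 152, 150, 151, 151, 150, 150, 150, 145, 129, 107, 110, 154, 198, 215, 217, 214, 202, 176]), (140, [152, 152, 151, 151, 151, 150, 149, 148, 148, 147, 146, 140, 119, 105, 135, 186, 210, 214, 216, 216, 217, 218]), (170, [150, 148, 150, 149, 149, 148, 147, 147, 147, 146, 141, 132, 112, 115, 156, 195, 212, 215, 216, 217, 218, 218])]
expect [[0.56078426 0.20456062 0.047     ]
 [0.45094707 0.08510858 0.029     ]]
-1.2006901430224808
```

Emit:
{"api": "move_arm", "payload": {"rows": "0 0 0.25 0 0.2 1.5 1; 0 0 0.25 0 0.2 3 1; 0 0 0.25 0 0.2 4.5 1; 0 0 0.25 0 0.2 5.5 1; 0 0 0.25 0 0.2 6.5 1; 0 0 0.25 0 0.2 7.2 1; 0 0 0.25 0 0.2 7.6 1; 0 0 0.25 0 0.2 7.8 1; 0 0 0.25 0 0.2 7.8 1; 0 0 0.25 0 0.2 7.8 1"}}

```text
clock: 6.3
position: [0.4374, 0.1228, 0.0388]
ee_rot: [1.0, -0.014, 0.0, 0.0]
wrist_force: [-0.1, -0.3, -1.2]
grip_width: 0.0276
finger_force: 30.0
```

Emit:
{"api": "move_arm", "payload": {"rows": "0 0 0 0 0 0.05 1; 0 0 0 0 0 0.1 1; 0 0 0 0 0 0.15 1; 0 0 0 0 0 0.15 1; 0 0 0 0 0 0.2 1; 0 0 0 0 0 0.2 1; 0 0 0 0 0 0.25 1; 0 0 0 0 0 0.25 1; 0 0 0 0 0 0.25 1; 0 0 0 0 0 0.25 1"}}

```text
clock: 7.3
position: [0.4373, 0.1228, 0.0362]
ee_rot: [1.0, -0.014, -0.0, 0.0]
wrist_force: [0.5, 0.2, -1.1]
grip_width: 0.0275
finger_force: 30.0
```

Emit:
{"api": "move_arm", "payload": {"rows": "0 0 0 0 0 0.05 1; 0 0 0 0 0 0.05 1; 0 0 0 0 0 0.08 1; 0 0 0 0 0 0.08 1; 0 0 0 0 0 0.11 1; 0 0 0 0 0 0.11 1; 0 0 0 0 0 0.13 1; 0 0 0 0 0 0.13 1; 0 0 0 0 0 0.13 1; 0 0 0 0 0 0.13 1"}}

```text
clock: 8.3
position: [0.4373, 0.1228, 0.0349]
ee_rot: [1.0, -0.014, 0.0, 0.0]
wrist_force: [0.6, 0.2, -0.7]
grip_width: 0.0276
finger_force: 30.0
```

Emit:
{"api": "move_arm", "payload": {"rows": "0 0 0 0 0 0.03 1; 0 0 0 0 0 0.05 1; 0 0 0 0 0 0.05 1; 0 0 0 0 0.04 0.05 1; 0 0 0 0 0.08 0.05 1; 0 0 0 0 0.12 0.05 1; 0 0 0 0 0.15 0.05 1; 0 0 0 0 0.15 0.05 1; 0 0 0 0 0.15 0.05 1; 0 0 0 0 0.15 0.05 1"}}

```text
clock: 9.3
position: [0.4373, 0.1227, 0.0348]
ee_rot: [1.0, -0.014, 0.0, -0.001]
wrist_force: [-1.6, 9.4, 4.4]
grip_width: 0.0278
finger_force: 30.0
```

Emit:
{"api": "move_arm", "payload": {"rows": "0 0 0 0 -0.05 0 1; 0 0 0 0 -0.1 0 1; 0 0 0 0 -0.1 -0.02 1; 0 0 0 0 -0.1 -0.02 1; 0 0 0 0.2 -0.1 -0.02 1; 0 0 0 0.4 -0.1 -0.02 1; 0 0 0 0.6 -0.1 -0.02 1; 0 0 0 0.8 -0.1 -0.02 1; 0 0 0 1 -0.1 -0.02 1; 0 0 0 1 -0.1 -0.02 1"}}

```text
clock: 10.3
position: [0.4424, 0.1225, 0.0346]
ee_rot: [1.0, -0.014, -0.005, -0.0]
wrist_force: [-15.7, 5.5, 20.7]
grip_width: 0.0276
finger_force: 30.0
```

```bash
python3 - <<'E'
from h import *
s=bot.observe();print(s['wrist_force'],s['ft_torque'],s['position'])
c=calibration('wrist');im=get_image('wrist');cv2.imwrite('pics/w4.png',im)
print(proj(c,local(.5038,.2049,-.0253,.003,np.r_[R.from_euler('z',90,degrees=True).apply(RAIL)+[.071,0,.018],[[.03,-.1,.026]]])).round(1))
E
```

```text
[-15.71639449   5.46474     20.730597  ] [1.26375783 2.68163148 0.0373324 ] [0.44240756 0.12248787 0.03461901]
[[-158.3  -47. ]
 [ 322.   -85.2]
 [ -87.7   16.9]
 [ 248.4    0.6]
 [ 314.3   78.5]]
```

View pics/w4.png

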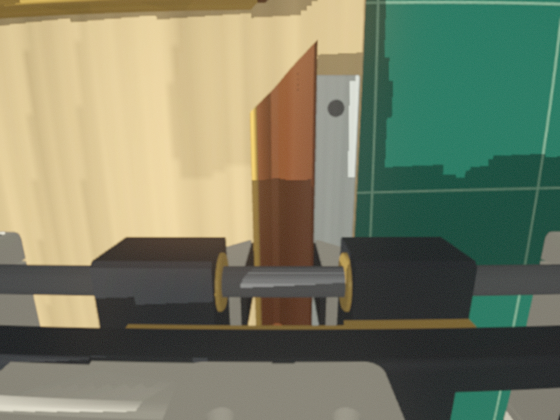

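The wrist view shows the rail lying along the fence with its outer edge at column 316 and about 40 mm of gap to the clamped rail. The numbers show it's bearing too hard on the board: 21 N down and sticking. I'll unload z before sliding on.

Emit:
{"api": "move_arm", "payload": {"rows": "0 0 0 -0.2 0 0 1; 0 0 0 -0.4 0 -0.03 1; 0 0 0 -0.4 0 -0.06 1; 0 0 0 -0.4 0 -0.06 1; 0 0 0 -0.4 0 -0.06 1; 0 0 0 -0.4 0 -0.06 1; 0 0 0 -0.4 0 -0.06 1; 0 0 0 -0.4 0 -0.06 1; 0 0 0 -0.4 0 -0.06 1; 0 0 0 -0.4 0 -0.06 1"}}

```text
clock: 11.35
position: [0.4424, 0.1225, 0.0347]
ee_rot: [1.0, -0.014, -0.001, -0.0]
wrist_force: [-1.7, 5.5, -0.2]
grip_width: 0.0278
finger_force: 30.0
```

Emit:
{"api": "move_arm", "payload": {"rows": "0 0 0 0 -0.05 0 1; 0 0 0 0 -0.05 0 1; 0 0 0 0.15 -0.05 0 1; 0 0 0 0.3 -0.05 0 1; 0 0 0 0.45 -0.05 0 1; 0 0 0 0.6 -0.05 0 1; 0 0 0 0.8 -0.05 0 1; 0 0 0 1 -0.05 0 1; 0 0 0 1 -0.05 0 1; 0 0 0 1 -0.05 0 1"}}

```text
clock: 12.35
position: [0.4539, 0.1223, 0.0353]
ee_rot: [1.0, -0.014, 0.001, 0.0]
wrist_force: [0.4, 2.1, -1.5]
grip_width: 0.0275
finger_force: 30.0
```

Emit:
{"api": "move_arm", "payload": {"rows": "0 0 0 0.3 0 0.03 1; 0 0 0 0.6 0 0.03 1; 0 0 0 0.9 0 0.03 1; 0 0 0 1.2 0 0.03 1; 0 0 0 1.5 0 0.03 1; 0 0 0 1.7 0 0.03 1; 0 0 0 1.9 0 0.03 1; 0 0 0 2 0 0.03 1; 0 0 0 2 0 0.03 1; 0 0 0 2 0 0.03 1"}}

```text
clock: 13.35
position: [0.4735, 0.1218, 0.0349]
ee_rot: [1.0, -0.014, 0.0, 0.0]
wrist_force: [-0.6, 1.9, -3.4]
grip_width: 0.0279
finger_force: 30.0
```

```bash
python3 - <<'E'
from h import *
s=bot.observe();print(s['wrist_force'],s['ft_torque'],s['position'])
a=get_image('top')[175:235,150:235];b=get_image('scene')[120:200,280:420]
o=np.zeros((600,800,3),np.uint8)
a=cv2.resize(a,None,fx=4.5,fy=4.5,interpolation=3);o[:a.shape[0],:a.shape[1]]=a
b=cv2.resize(b,None,fx=4,fy=4,interpolation=3);o[280:600,:560]=b
cv2.imwrite('pics/c5.png',o)
E
```

```text
[-0.63933969  1.91447264 -3.40654341] [0.61021489 0.11177519 0.04499322] [0.47351683 0.12176636 0.03486981]
```

View pics/c5.png

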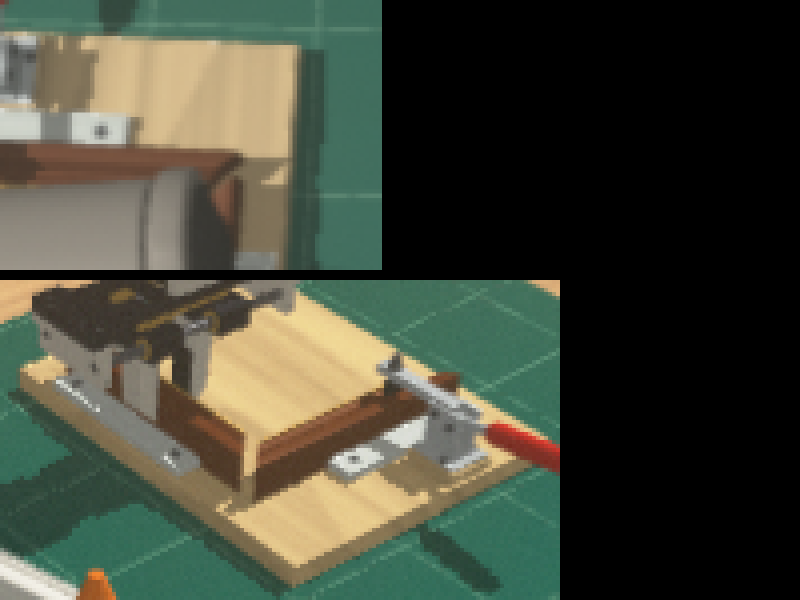

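The crops show the rail flat along the fence with its mitre parallel to the clamped one and a gap of about 10 mm. I'll creep in.

Emit:
{"api": "move_arm", "payload": {"rows": "0 0 0 0.1 0 0.01 1; 0 0 0 0.2 0 0.01 1; 0 0 0 0.3 0 0.01 1; 0 0 0 0.4 0 0.01 1; 0 0 0 0.5 0 0.01 1; 0 0 0 0.6 0 0.01 1; 0 0 0 0.7 0 0.01 1; 0 0 0 0.8 0 0.01 1; 0 0 0 0.8 0 0.01 1; 0 0 0 0.8 0 0.01 1"}}

```text
clock: 14.45
position: [0.4815, 0.1215, 0.0348]
ee_rot: [1.0, -0.014, 0.0, 0.0]
wrist_force: [-1.8, 3.4, -1.8]
grip_width: 0.0275
finger_force: 30.0
```

Emit:
{"api": "move_arm", "payload": {"rows": "0 0 0 0.03 0 0 1; 0 0 0 0.06 0 0 1; 0 0 0 0.09 0 0 1; 0 0 0 0.12 0 0 1; 0 0 0 0.15 0 0 1; 0 0 0 0.18 0 0 1; 0 0 0 0.21 0 0 1; 0 0 0 0.24 0 0 1; 0 0 0 0.25 0 0 1; 0 0 0 0.25 0 0 1"}}

```text
clock: 15.45
position: [0.4837, 0.1215, 0.0348]
ee_rot: [1.0, -0.014, -0.0, 0.0]
wrist_force: [-2.0, 3.6, -0.7]
grip_width: 0.0277
finger_force: 30.0
```

Still free. I'll continue.

Emit:
{"api": "move_arm", "payload": {"rows": "0 0 0 0.03 0 0 1; 0 0 0 0.06 0 0 1; 0 0 0 0.09 0 0 1; 0 0 0 0.12 0 0 1; 0 0 0 0.15 0 0 1; 0 0 0 0.18 0 0 1; 0 0 0 0.21 0 0 1; 0 0 0 0.24 0 0 1; 0 0 0 0.25 0 0 1; 0 0 0 0.25 0 0 1"}}

```text
clock: 16.45
position: [0.4862, 0.1215, 0.0347]
ee_rot: [1.0, -0.014, -0.0, 0.0]
wrist_force: [-2.0, 4.0, -0.9]
grip_width: 0.0274
finger_force: 30.0
```

Emit:
{"api": "move_arm", "payload": {"rows": "0 0 0 0.03 0 0 1; 0 0 0 0.06 0 0 1; 0 0 0 0.09 0 0 1; 0 0 0 0.12 0 0 1; 0 0 0 0.15 0 0 1; 0 0 0 0.18 0 0 1; 0 0 0 0.21 0 0 1; 0 0 0 0.24 0 0 1; 0 0 0 0.25 0 0 1; 0 0 0 0.25 0 0 1"}}

```text
clock: 17.45
position: [0.487, 0.1214, 0.0347]
ee_rot: [1.0, -0.014, -0.002, 0.0]
wrist_force: [-8.5, 4.5, 3.7]
grip_width: 0.0279
finger_force: 30.0
```

It made contact gently at x = 0.487. I'll ease the fence and board load, then raise the push.

Emit:
{"api": "move_arm", "payload": {"rows": "0 0 0 0 -0.02 -0.01 1; 0 0 0 0 -0.05 -0.03 1; 0 0 0 0.02 -0.08 -0.05 1; 0 0 0 0.04 -0.1 -0.05 1; 0 0 0 0.06 -0.1 -0.05 1; 0 0 0 0.08 -0.1 -0.05 1; 0 0 0 0.08 -0.1 -0.05 1; 0 0 0 0.08 -0.1 -0.05 1; 0 0 0 0.08 -0.1 -0.05 1; 0 0 0 0.08 -0.1 -0.05 1"}}

```text
clock: 18.45
position: [0.487, 0.1215, 0.0347]
ee_rot: [1.0, -0.014, -0.003, 0.001]
wrist_force: [-8.8, 0.5, 2.8]
grip_width: 0.0279
finger_force: 30.0
```

```bash
python3 - <<'E'
from h import *
s=bot.observe();print(s['wrist_force'],s['ft_torque'],s['position'],R.from_quat(s['ee_rot']).as_euler('xyz',True))
a=get_image('top')[175:235,150:235];b=get_image('scene')[120:200,280:420];w=get_image('wrist')[0:110,180:360]
o=np.zeros((600,800,3),np.uint8)
a=cv2.resize(a,None,fx=3.5,fy=3.5,interpolation=3);o[:a.shape[0],:a.shape[1]]=a
b=cv2.resize(b,None,fx=4,fy=4,interpolation=3);o[280:600,:560]=b
w=cv2.resize(w,None,fx=2.5,fy=2.5);o[:275,320:770]=w
cv2.imwrite('pics/c6.png',o)
E
```

```text
[-8.78671739  0.50732691  2.79349435] [ 0.09479028  1.47279444 -0.03681601] [0.48703174 0.12151347 0.03471652] [179.90645069   0.32560527  -1.61425484]
```

View pics/c6.png

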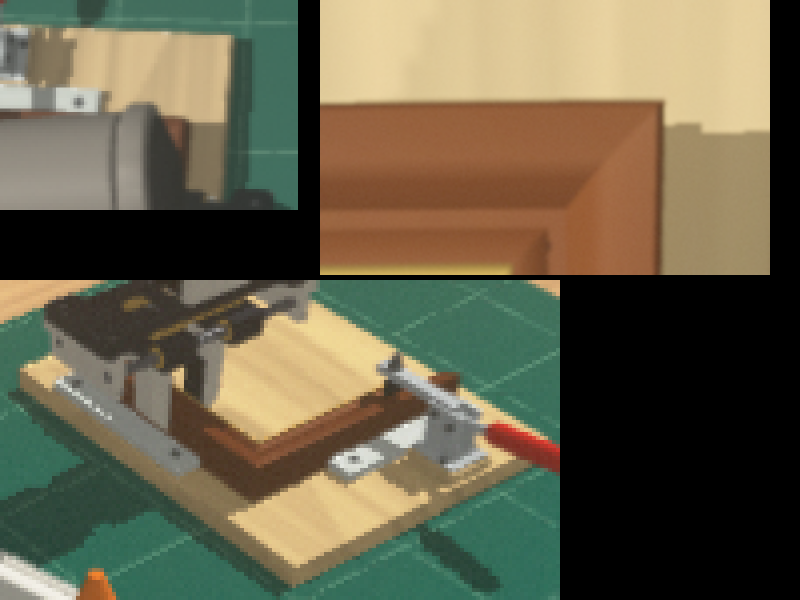

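The wrist and scene crops show the mitre fully closed, with outer edges flush and faces level. I'll level the small pitch and raise the push to 12 N.

Emit:
{"api": "move_arm", "payload": {"rows": "0 0.05 0 0.01 0 0 1; 0 0.1 0 0.02 0 0 1; 0 0.15 0 0.03 0 0 1; 0 0.2 0 0.04 0 -0.01 1; 0 0.25 0 0.05 -0.01 -0.01 1; 0 0.3 0 0.06 -0.02 -0.01 1; 0 0.35 0 0.08 -0.03 -0.02 1; 0 0.35 0 0.1 -0.03 -0.02 1; 0 0.35 0 0.1 -0.03 -0.02 1; 0 0.35 0 0.1 -0.03 -0.02 1"}}

```text
clock: 19.6
position: [0.4871, 0.1215, 0.0347]
ee_rot: [1.0, -0.014, -0.001, 0.001]
wrist_force: [-10.4, -1.7, 4.1]
grip_width: 0.0278
finger_force: 30.0
```

```bash
python3 - <<'E'
from h import *
s=bot.observe();print(s['wrist_force'],s['ft_torque'],s['position'],R.from_quat(s['ee_rot']).as_euler('xyz',True))
E
```

```text
[-10.42355752  -1.66490318   4.11454334] [-0.1700446   1.92438676 -0.04951984] [0.48709879 0.12152648 0.03471799] [ 1.79875279e+02  9.52531239e-02 -1.60535320e+00]
```

Emit:
{"api": "move_arm", "payload": {"rows": "0 0 0 0 0 -0.02 1; 0 0.05 0 0.02 0 -0.04 1; 0 0.1 0 0.04 0 -0.05 1; 0 0.15 0 0.06 0 -0.05 1; 0 0.15 0 0.08 0 -0.05 1; 0 0.15 0 0.08 0 -0.05 1; 0 0.15 0 0.08 0 -0.05 1; 0 0.15 0 0.08 0 -0.05 1; 0 0.15 0 0.08 0 -0.05 1; 0 0.15 0 0.08 0 -0.05 1"}}

```text
clock: 20.6
position: [0.4871, 0.1216, 0.0348]
ee_rot: [1.0, -0.014, -0.0, 0.001]
wrist_force: [-12.1, -1.8, 1.7]
grip_width: 0.0277
finger_force: 30.0
```

```bash
python3 - <<'E'
from h import *
s=bot.observe();print(s['wrist_force'],s['ft_torque'],s['position'],R.from_quat(s['ee_rot']).as_euler('xyz',True))
E
```

```text
[-12.07761459  -1.80283287   1.65017929] [-0.07133533  2.07093251 -0.11121096] [0.4871106  0.12156516 0.03475445] [ 1.79872537e+02  4.91552328e-02 -1.60857372e+00]
```

Emit:
{"api": "move_arm", "payload": {"rows": "0 0 0 0.01 0 0 1; 0 0 0 0.02 0 0 1; 0 0 0 0.03 0 -0.01 1; 0 0 0 0.03 0 -0.01 1; 0 0 0 0.03 0 -0.01 1; 0 0 0 0.03 0 -0.01 1; 0 0 0 0.03 0 -0.01 1; 0 0 0 0.03 0 -0.01 1; 0 0 0 0.03 0 -0.01 1; 0 0 0 0.03 0 -0.01 1"}}

```text
clock: 21.6
position: [0.4871, 0.1215, 0.0347]
ee_rot: [1.0, -0.014, -0.001, 0.001]
wrist_force: [-12.4, -1.0, 1.3]
grip_width: 0.0275
finger_force: 30.0
```

Emit:
{"api": "move_arm", "payload": {"rows": "0 0 0 0 0 0 1; 0 0 0 0 0 0 1; 0 0 0 0 0 0 1; 0 0 0 0 0 0 1; 0 0 0 0 0 0 1; 0 0 0 0 0 0 1; 0 0 0 0 0 0 1; 0 0 0 0 0 0 1; 0 0 0 0 0 0 1; 0 0 0 0 0 0 1"}}

```text
clock: 22.6
position: [0.4871, 0.1215, 0.0347]
ee_rot: [1.0, -0.014, -0.001, 0.001]
wrist_force: [-12.3, -0.8, 1.2]
grip_width: 0.0276
finger_force: 30.0
```

The push is steady at 12.3 N with the joint closed and light loads on the fence and board. Handing in.

```bash
python3 -c "
from rig import bot
print(bot.finish_job())"
```

```text
the job is handed in; nothing more can be done
None
```

The walnut rail lies flat along the side fence with its mitre closed on the clamped rail, and the arm is still gripping it and pushing at a steady 12.3 N; part-way through the slide it stuck for a moment with about 21 N on the board, so I eased it and went on.

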